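# Set the sheet stop of a binding punch to its middle notch

## Robot

A 6-joint arm with a two-finger parallel gripper is mounted at the origin on a cart in front of the work surface, level with it; the furniture and walls round the work are solid. World frame = base frame: x ahead of the robot, y to its left, z up, the work surface at z = 0. Lengths are in mm, angles in rad, forces in N, time in s.
With the tool pointing down it reaches from about 275 to 750 mm from the base axis. Payload 10.2 kg.
Tool frame: the origin (TCP) lies between the finger pads; the fingertips stand 17 mm ahead of it and the grasp point (between the pads) lies 2 mm behind it (tips_ahead is the distance from the TCP to the fingertips, in mm); z points along the fingers, y is the line along which they close (so a half turn about z gives the same grasp; the last joint's range is limited). The gripper opens to 85 mm and grips with 20 to 120 N. Pads are 22 mm wide; open, the fingers measure 114 mm over their backs; the gripper's body (76 mm by 85 mm) begins 54 mm behind the grasp point. The pads swing forward as they close: fully open they stand 13 mm farther back than shut.
Start: joints at [-1.383, 0.313, 1.498, -0, 1.331, -0.223], TCP at [209.643, -481.333, 248.294] pointing down, gripper open.
Joint ranges: [-2.94, 2.94], [-0.97, 2.17], [0.19, 2.56], [-1.23, 4.37], [0.02, 3.11], [-2.88, 2.88]. Speed limits (rad/s): [2.39, 2.39, 3.01, 3.14, 3.14, 3.14].

## Interface

Orientations are given as a unit quaternion [w, x, y, z].
In Python, from rig import sense, capture, finish_job, boxes_of, tips_ahead gives the robot as it stands.
- The arm moves only by the tool drive_tool, never from a script. Its argument "commands" is text: rows parted by semicolons, each of 7 numbers parted by spaces: the shift along the world's x, y, z in units of 0.1 m (1.0 is 0.1 m), then the turn, a rotation vector about the world's x, y, z in units of pi/4 rad (1.0 is pi/4 rad), then the opening in per cent of the stroke, from 0 (shut) to 100 (fully open). A call has 1 to 20 rows; each row shifts and turns the commanded pose from where the row before left it; what a row does not reach is not made up. A row lasts 1/12 s, in which the tool goes at most 41.7 mm and 7.16 degrees, less where a joint would pass 70% of its speed; a pose out of reach is approached as far as the arm can. A call with a number of a shift or a turn outside -1 to 1 is refused whole. A call with a gripper value outside its range is refused whole. The fingers move at their own pace and stop on an object; "force" is the grip in N (left out, the last holds). Time passes only in rows, so rows that do not move let the fingers close. It gives the time, the measured TCP pose, the force, the opening and the grip force at its end, in the units of the state.
- sense(): the state, without advancing time (a new reading comes with each control period).
- capture(name): name is "scene" or "top" or "wrist"; returns a dict with "pixels" (384x512x3 uint8, blue, green, red), "fov_y" (degrees; the focal length in pixels is half the picture's height over the tangent of half this angle, whatever the lens; pixels are square), "cx", "cy" (the principal point, pixels), "k1" (the pictures are not rectified: a ray, as slopes to the right and down, at radius r is drawn at 1 + k1 r^2 times it, then the intrinsics apply), "position" and "attitude" of the camera in the world; the wrist camera has in their place "tool_from_camera" (4x4, takes a point from camera to tool coordinates, whose origin is the TCP and whose axes are the flange's). Camera axes: x right, y down, z forward; pixel columns grow to the right and rows downward; lengths in mm; the calibration is good to about 2 mm. A picture is of the moment at which its call begins: read the wrist's pose just before it. There is no depth.
- finish_job(): hands the job in; it is judged then, once.
Trained networks look in a picture, given as the dict that the camera call returned (one of the last four; its "shot" number tells which), for a name from the list of things; names that differ only in an ending like _2 or _b are one class to them, and where a whole thing is asked for, a point or a joint stands for the part that bears it (a point fixed in the world has none). Each returns a list of dicts, best first, with "confidence" (0 to 1); they miss things now and then, are a little off and sometimes report something else, mostly with a low value. They report only what shows in the picture. A call takes as long as a camera call.
- boxes_of(picture, name): "position" ([column, row] in pixels, amid what is visible of it).
The state is a dict: "time_s": time; "joints": joint angles; "dq": joint speeds; "tau": joint torques, N m; "eef_pos": TCP position; "ee_rot": TCP orientation; "force": force on the tool from outside, world axes, zero at the start; "wrist_torque": the same for the moment, N m; "grip_width": opening from 0.0 (shut) to 1.0 (fully open); "grip_force": force on a finger pad.
Only numpy, scipy, OpenCV 4.12 (cv2) and the standard library are available. Lean on these libraries where they do the work, as an engineer would, in place of code of your own. Each camera call takes 0.05 s, during which the arm holds its last target. There are 200 camera calls.

## Task

The sheet stop of the binding punch was left clamped at an odd width. Release it by pressing down the rear end of the rocker clamp on top of it, push the stop along its rail until it drops into the middle one of the rail's three notches, then press the rocker's front end down to clamp it there. Only push and press, gently, with the fingertips: do not grip the stop, do not shove it along while it is clamped, and leave everything else on the desk and on the punch where it is.

Things in the scene. Friction and masses are not known exactly. Their poses are not given: they have to be found in the camera images.
- punch: Binding punch, fixed on the desk. Grey bed 226 x 336 mm, 18 mm high; along its rear a cream punch head (96 mm high) and handle bar (140 mm high). Origin: centre of the underside, on the desk; x axis from its front edge (nearest the robot) to its rear, y along the rail to the left as the robot sees it. Aluminium rail 24 x 300 mm along y, centre line at x = -0.086, top 30 mm above the desk.
- notch_mid (a point): Centre of the middle notch, on the rail's centre line at the height of its top (30 mm above the desk). Axes as the punch. The three notches are 7 mm wide, cut across the front half of the rail's top, at 55 mm to the right (-y), 0 and 70 mm to the left (+y) of this point. Black end caps, 36 mm high, stand 140 mm to the right and 170 mm to the left.
- stop (a joint): Travel of the stop along the rail (m), growing to the punch's +y; range 0 to 0.24, starts in 0.13 to 0.215. A spring ball under its middle drops into the notches at 0.050, 0.105 (the middle one) and 0.175. Released, it slides with about 3 N; some 3 mm before a notch's centre the resistance vanishes and the ball draws it in; a slow push of 8 to 10 N drives it out. Clamped, it holds about 20 N.
- stop_mid (a point): Sheet stop: black carriage on the rail, white index line in front, thin fence reaching back from its right end. Point: on the rail's centre line, mid-length of the carriage, 43 mm above the desk; axes as the punch. Carriage: 48 mm along the rail (flat end faces to push at y = -24 and +24 mm), x from -19 to +33 mm, 31 to 55 mm above the desk. Keep fingertips above the rail's top (30 mm).
- clamp (a joint): Tilt of the rocker clamp on top of the stop in rad: about +0.125 = clamped (front end pressed down, the start), below -0.06 = released (rear end down; its end stop is at -0.16). It does not snap: it moves with the finger, stays where it is left, and springs back a little (to about 0.125) when clamped. Pressing an end over takes about 5 N, and 10 N at the end of clamping.
- clamp_front (a point): Front end of the rocker (ribbed, towards the robot): point to press, mid-width on its top face, 32 mm in front of the pivot. The rocker is a grey plate on top of the stop, 76 mm long front to rear, 30 mm wide, pivot 64 mm above the desk. This end's top is about 62 mm above the desk when down, 72 mm when up.
- clamp_rear (a point): The rear end of the rocker (with a black dot): the point in the middle of its top face where it is pressed, 32 mm behind the pivot; about 61 mm above the desk when down and 71 mm when up.
- eraser: Small black sanding block, 22 x 48 x 16 mm, lying on the right end of the punch's bed behind the rail. Bystander: leave it. Origin: centre of its underside.
- glue: Glue stick lying on the desk to the left of the punch, 20 x 91 x 20 mm. Bystander: leave it. Origin: centre of its underside.
- mouse: Black computer mouse in front of the punch's left end, 114 x 60 x 39 mm. Bystander: leave it. Origin: centre of its underside.
- sleeve: Printed flanged sleeve standing on end in front of the right end of the punch, 54 mm across, 69 mm tall. Bystander: leave it. Origin: centre of its underside.
- tape: Roll of tape lying flat near the right front of the desk, 100 mm across, 25 mm tall. Bystander: leave it. Origin: centre of its underside.
- rook: Printed chess rook standing behind the left end of the punch, 74 mm across the foot, 67 mm tall. Bystander: leave it. Origin: centre of its underside.
- cutter: Flush cutter lying on the desk in front of the punch, 66 x 151 x 20 mm. Bystander: leave it. Origin: centre of its underside.

How it is judged:
By the outcome, as a careful person would: the job done as asked, in the order asked, and still so for the second after the job is handed in, with the robot touching nothing.
It also fails if it takes over 48 s, if anything falls off the work surface, if the arm or the gripper's body presses on something with over 40 N, if the wrist force passes 120 N, or if a joint passes its speed limit or range.

## Working session

There is one attempt and no reset: what is moved stays moved. The work goes in short steps, Python scripts to look and compute and a tool call to move; the robot and the scene stay as the last step left them, time stands still between calls to the robot, and variables do not carry over. Pictures are saved under pics/ and viewed, at most 10 in all, crops included, and the job is handed in when it is done.

Besides the shell and the picture viewer there is one more tool, called after "Request:" by a JSON object that holds its "method" and its "body". drive_tool: Moves the arm, as the interface text tells. Shifts and turns lie within -1 to 1; 1 stands for 0.1 m of shift or pi/4 rad of turn. Its arguments: {"type":"object","properties":{"commands":{"type":"string"},"force":{"type":"number"}},"required":["commands"]}

```bash
mkdir -p pics; ls; cat > h.py <<'E'
import numpy as np, cv2
from scipy.spatial.transform import Rotation as R
from rig import sense, capture, finish_job, boxes_of, tips_ahead
def pose(p,s=None):
    if 'position' in p:
        a=np.array(p['attitude'],float)
        M=a if a.shape==(3,3) else R.from_quat(a,scalar_first=True).as_matrix()
        return M,np.array(p['position'],float)
    T=np.array(p['tool_from_camera']);Q=R.from_quat(s['ee_rot'],scalar_first=True).as_matrix()
    return Q@T[:3,:3],Q@T[:3,3]+np.array(s['eef_pos'])
def f_(p): return p['pixels'].shape[0]/2/np.tan(np.radians(p['fov_y'])/2)
def ray(p,uv,s=None):
    d=(np.array(uv,float)-[p['cx'],p['cy']])/f_(p); u=d.copy()
    for _ in range(20): u=d/(1+p['k1']*(u@u))
    M,o=pose(p,s); return o,M@np.r_[u,1]
def at_z(p,uv,z,s=None):
    o,d=ray(p,uv,s); return o+d*(z-o[2])/d[2]
def proj(p,X,s=None):
    M,o=pose(p,s); c=M.T@(np.array(X,float)-o); u=c[:2]/c[2]
    return u*(1+p['k1']*(u@u))*f_(p)+[p['cx'],p['cy']]
E
python3 - <<'E'
from h import *
np.set_printoptions(precision=1,suppress=True)
s=sense();print(s['eef_pos'],s['ee_rot'],s['force'],tips_ahead)
ims=[]
for c in('scene','top'):
    p=capture(c);cv2.imwrite(f'pics/{c}0.png',p['pixels']);print(c,p['position'],p['attitude'],p['fov_y'])
    for n,z in dict(punch=18,notch_mid=30,stop_mid=43,clamp_front=62,clamp_rear=71,eraser=26,glue=10,mouse=20,sleeve=35,tape=12,rook=33,cutter=10).items():
        try:
            for b in boxes_of(p,n)[:2]: print(n,np.array(b['position']),round(b['confidence'],2),at_z(p,b['position'],z))
        except Exception as e: print(n,e)
E
```

```text
pics
[ 209.6 -481.1  247.7] [-0.   1.   0.2  0. ] [-0.1  0.6  0.7] 17.0
scene [-337.7 -782.9  709.2] [-0.4  0.8 -0.4  0.2] 46.621304217751735
notch_mid [256.7 262.8] 0.74 [ 352.5 -341.    30. ]
notch_mid [242.1 198.3] 0.67 [ 571.9 -143.6   30. ]
stop_mid [223.2 194.8] 0.63 [ 538.4 -100.1   43. ]
clamp_front [224.7 188.6] 0.73 [ 543.6 -102.    62. ]
clamp_front [287.1 220.1] 0.69 [ 508.5 -330.9   62. ]
clamp_rear [222.6 191.3] 0.52 [ 515.9 -115.8   71. ]
eraser [284.7 219.9] 0.63 [ 552.6 -299.9   26. ]
glue [170.1 206.2] 0.47 [439.9  20.6  10. ]
mouse [173.3 220.2] 0.95 [381.2 -47.4  20. ]
sleeve [257.3 262.5] 0.79 [ 349.2 -344.8   35. ]
sleeve [219.7 169.9] 0.17 [666.9  12.4  35. ]
tape [301.2 287.1] 0.79 [ 357.  -460.5   12. ]
rook [219.4 171.7] 0.75 [659.5   7.9  33. ]
cutter [211.3 251.9] 0.57 [ 342.3 -211.1   10. ]
cutter [226.6 188.1] 0.41 [620.4 -50.2  10. ]
top [ 329.1 -220.6 1302. ] [-0.1  0.7 -0.7  0.1] 42.20319241992609
punch [242.6 172.5] 0.93 [ 611.9 -178.    18. ]
notch_mid [242.5 172.2] 0.94 [ 610.1 -178.1   30. ]
stop_mid [214.5 199.5] 0.58 [ 534.6 -108.1   43. ]
stop_mid [161.7 143.3] 0.31 [681.7  34.2  43. ]
clamp_front [217.2 198.1] 0.72 [ 535.2 -116.5   62. ]
clamp_rear [211.9 197.6] 0.58 [ 534.8 -103.9   71. ]
eraser [212.4 195. ] 0.69 [ 549.2 -100.7   26. ]
eraser [285.8 195.5] 0.5 [ 550.4 -291.8   26. ]
glue [159.7 236.9] 0.62 [439.7  34.3  10. ]
mouse [351.6 279. ] 0.45 [ 339.5 -458.8   20. ]
mouse [212.2 197.1] 0.32 [544.6 -99.8  20. ]
sleeve [303.4 275. ] 0.72 [ 347.2 -336.    35. ]
tape [333.2 269.6] 0.63 [ 362.4 -414.1   12. ]
rook [164.7 140.4] 0.59 [692.5  28.6  33. ]
cutter [250.8 273.6] 0.91 [ 349.  -203.7   10. ]
```

```bash
python3 - <<'E'
import cv2
a=cv2.imread('pics/top0.png')[115:295,130:380]
cv2.imwrite('pics/t1.png',cv2.resize(a,None,fx=3.2,fy=3.2,interpolation=cv2.INTER_CUBIC))
E
```

```text
(no output)
```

View pics/t1.png

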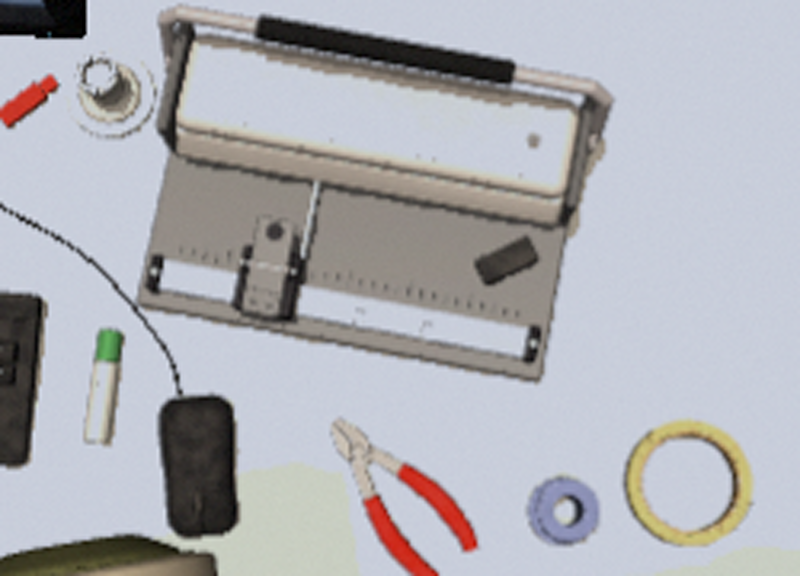

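```bash
python3 - <<'E'
from h import *
np.set_printoptions(precision=3,suppress=True)
p=capture('top')
q=lambda x,y,z:at_z(p,[130+(x-.5)/3.2,115+(y-.5)/3.2],z)
L=q(155,272,36);Rr=q(533,343,36);d=L-Rr;print(L,Rr,np.linalg.norm(d),np.degrees(np.arctan2(d[1],d[0])))
u=d/np.linalg.norm(d);m=Rr+140*u;print('notch',m)
for n,a in dict(dot=(274,231,71),front=(263,300,62),n1=(362,316,30),n2=(427,326,30)).items():
    X=q(*a);e=X-m;print(n,X,'y',e[:2]@u[:2],'x',e[:2]@[u[1],-u[0]])
s=sense();T=np.array(capture('wrist')['tool_from_camera']);print(T);print(R.from_quat(s['ee_rot'],scalar_first=True).as_matrix())
E
```

```text
[533.603 -14.059  36.   ] [ 480.261 -318.509   36.   ] 309.0880131680116 80.06209495484052
notch [ 504.422 -180.61    36.   ]
dot [ 561.894 -112.103   71.   ] y 77.39771670262192 x 44.786787929994105
front [ 508.22 -104.2    62.  ] y 75.91907557471671 x -9.445298705600607
n1 [ 500.907 -181.367   30.   ] y -1.3520322907265923 x -3.3317033394426554
n2 [ 493.517 -233.815   30.   ] y -54.28848243549434 x -1.5594820262413314
[[   0.      -0.961   -0.277   69.454]
 [   1.       0.       0.      -0.162]
 [  -0.      -0.277    0.961 -125.789]
 [   0.       0.       0.       1.   ]]
[[ 0.917  0.399  0.   ]
 [ 0.399 -0.917  0.   ]
 [ 0.     0.    -1.   ]]
```

Request:
{"method": "drive_tool", "body": {"commands": "0.225 0.261 -0.034 0 0 -0.106 0;0.225 0.261 -0.034 0 0 -0.106 0;0.225 0.261 -0.034 0 0 -0.106 0;0.225 0.261 -0.034 0 0 -0.106 0;0.225 0.261 -0.034 0 0 -0.106 0;0.225 0.261 -0.034 0 0 -0.106 0;0.225 0.261 -0.034 0 0 -0.106 0;0.225 0.261 -0.034 0 0 0 0;0.225 0.261 -0.034 0 0 0 0;0.225 0.261 -0.034 0 0 0 0;0.225 0.261 -0.034 0 0 0 0;0.225 0.261 -0.034 0 0 0 0;0.225 0.261 -0.034 0 0 0 0;0.225 0.261 -0.034 0 0 0 0;0 0 0 0 0 0 0;0 0 0 0 0 0 0"}}

```text
time_s: 2.73
eef_pos: [525.1, -114.8, 200.3]
ee_rot: [-0.0, 0.996, -0.084, -0.0]
force: [-0.6, -1.0, -0.7]
grip_width: 0.0
grip_force: 0.0
```

```bash
python3 - <<'E'
from h import *
np.set_printoptions(precision=2,suppress=True)
s=sense();p=capture('wrist');print(s['eef_pos'],s['ee_rot'],s['force'],s['time_s'],s['grip_width'],s['joints'])
cv2.imwrite('pics/w1.png',cv2.resize(p['pixels'],None,fx=1.5,fy=1.5))
for n in('clamp_front','clamp_rear','stop_mid'):
    for b in boxes_of(p,n)[:1]: print(n,b)
E
```

```text
[ 525.06 -114.79  200.27] [-0.    1.   -0.08 -0.  ] [-0.59 -1.01 -0.7 ] 2.7333 0.0002282266208128574 [-0.43  0.38  1.53 -0.    1.23  1.31]
clamp_front {'position': [236.9, 172.1], 'confidence': 0.59}
clamp_rear {'position': [240.0, 173.7], 'confidence': 0.69}
stop_mid {'position': [293.6, 93.2], 'confidence': 0.74}
```

View pics/w1.png

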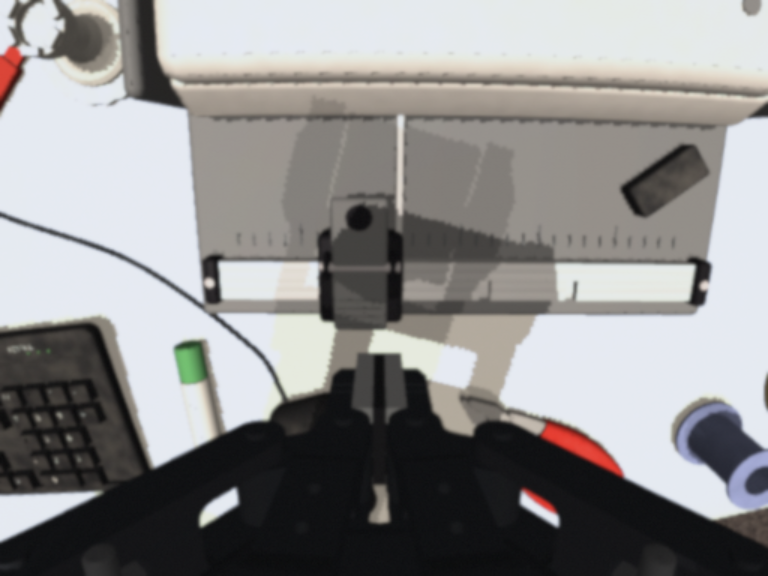

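```bash
cat >> h.py <<'E'
def rep(p,s,pts,k):
    o=[]
    for n,x,y,z in pts: o.append((n,at_z(p,[(x+.5)/k-.5,(y+.5)/k-.5],z,s)))
    return dict(o)
E
python3 - <<'E'
from h import *
np.set_printoptions(precision=1,suppress=True)
s=sense();p=capture('wrist')
d=rep(p,s,[('L',210,280,36),('R',702,283,36),('n0',490,291,30),('n-55',575,291,30),('railrear',300,261,30),('railfront',300,302,30),('railrear2',640,262,30),('railfront2',640,303,30),('dot',359,217,71),('rearedge',362,197,72),('frontedge',360,327,61),('cl',320,290,55),('cr',401,290,55),('tip',378,353,183)],1.5)
u=(d['L']-d['R'])[:2];print(np.linalg.norm(u),np.degrees(np.arctan2(u[1],u[0])));u/=np.linalg.norm(u);x=np.array([u[1],-u[0]])
m=d['R'][:2]+140*u;print('m',m)
for n,X in d.items(): print(n,X,'x',(X[:2]-m)@x,'y',(X[:2]-m)@u)
E
```

```text
307.9342007368858 79.73686478143388
m [ 504.9 -179.5]
L [534.8 -14.3  36. ] x -1.599858353155705e-14 y 167.93420073688583
R [ 480.  -317.3   36. ] x -1.6332999060585633e-14 y -140.0
n0 [ 496.4 -183.    30. ] x -7.757334049676356 y -4.966634281792597
n-55 [ 487.  -236.6   30. ] x -7.4510091106601735 y -59.339282967775496
railrear [535.6 -70.3  30. ] x 10.718081281416582 y 112.97512929932222
railfront [509.8 -64.6  30. ] x -15.614297021604502 y 113.96730468893199
railrear2 [ 498.7 -279.5   30. ] x 11.740716472743381 y -99.49019016484449
railfront2 [ 471.4 -278.8   30. ] x -15.24058165960332 y -103.63527133141325
dot [ 560.9 -113.4   71. ] x 43.27600522483059 y 75.06911499777898
rearedge [ 570.7 -116.8   72. ] x 53.60320540743748 y 73.46436380905155
frontedge [ 498.  -101.8   61. ] x -20.617672563322586 y 75.19837670813436
cl [521.8 -82.9  55. ] x -0.5475772784989807 y 98.13311180355913
cr [ 513.9 -128.3   55. ] x -0.28709891709815943 y 51.96132969973486
tip [ 531.9 -118.3  183. ] x 15.70336077076345 y 65.01033215000868
```

Request:
{"method": "drive_tool", "body": {"commands": "0.1 0.007 -0.27 0 0 0 0;0.1 0.007 -0.27 0 0 0 0;0.1 0.007 -0.27 0 0 0 0;0.1 0.007 -0.25 0 0 0 0;0 0 0 0 0 0 0;0 0 0 0 0 0 0"}}

```text
time_s: 3.48
eef_pos: [564.1, -113.6, 94.4]
ee_rot: [-0.0, 0.996, -0.086, -0.001]
force: [0.5, -0.4, 0.4]
grip_width: -0.003
grip_force: 0.0
```

```bash
python3 - <<'E'
from h import *
s=sense();print(s['eef_pos'],s['force']);p=capture('wrist');q=capture('scene')
a=p['pixels'][100:384,80:432];b=cv2.resize(q['pixels'][140:260,150:330],None,fx=2.367,fy=2.367,interpolation=cv2.INTER_CUBIC)
cv2.imwrite('pics/w2.png',np.hstack([a,b[:284]]))
E
```

```text
[ 564.06627344 -113.60083807   94.35342853] [ 0.51428533 -0.39282198  0.37086141]
```

View pics/w2.png

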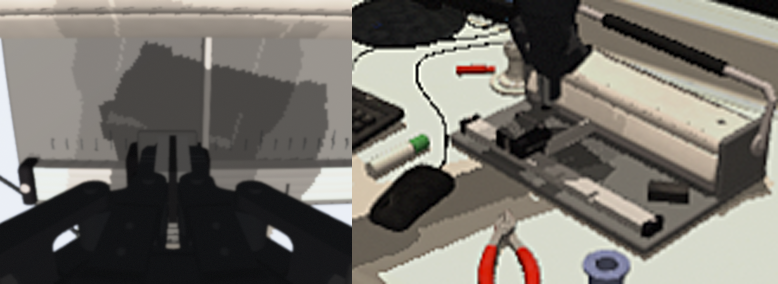

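Request:
{"method": "drive_tool", "body": {"commands": "0 0.01 -0.03 0 0 0 0;0 0 -0.02 0 0 0 0;0 0 -0.015 0 0 0 0;0 0 -0.015 0 0 0 0;0 0 -0.015 0 0 0 0;0 0 -0.015 0 0 0 0;0 0 0 0 0 0 0"}}

```text
time_s: 4.17
eef_pos: [565.1, -112.3, 84.0]
ee_rot: [0.0, 0.996, -0.086, 0.001]
force: [1.7, -0.7, 2.8]
grip_width: -0.003
grip_force: 1.2
```

Request:
{"method": "drive_tool", "body": {"commands": "0 0 -0.012 0 0 0 0;0 0 -0.012 0 0 0 0;0 0 0 0 0 0 0"}}

```text
time_s: 4.42
eef_pos: [565.2, -112.3, 81.8]
ee_rot: [0.0, 0.996, -0.086, 0.001]
force: [2.9, -0.4, 4.6]
grip_width: -0.0
grip_force: 2.4
```

Request:
{"method": "drive_tool", "body": {"commands": "0 0 -0.01 0 0 0 0;0 0 -0.01 0 0 0 0;0 0 0 0 0 0 0"}}

```text
time_s: 4.67
eef_pos: [565.2, -112.3, 79.8]
ee_rot: [0.0, 0.996, -0.086, 0.001]
force: [3.3, -0.0, 5.3]
grip_width: -0.001
grip_force: 2.7
```

Request:
{"method": "drive_tool", "body": {"commands": "0 0 -0.01 0 0 0 0;0 0 -0.005 0 0 0 0;0 0 0 0 0 0 0"}}

```text
time_s: 4.92
eef_pos: [565.4, -112.4, 79.2]
ee_rot: [0.0, 0.996, -0.086, 0.001]
force: [0.0, 0.1, 13.0]
grip_width: -0.001
grip_force: 6.2
```

Request:
{"method": "drive_tool", "body": {"commands": "0 0 0.1 0 0 0 0;0 0 0.25 0 0 0 0;0 0 0.25 0 0 0 0;-0.028 0.0405 0 0 0 0.154 0;-0.028 0.0405 0 0 0 0.154 0;-0.028 0.0405 0 0 0 0.154 0;-0.028 0.0405 0 0 0 0.154 0;-0.028 0.0405 0 0 0 0.154 0;-0.028 0.0405 0 0 0 0.154 0;-0.028 0.0405 0 0 0 0.154 0;-0.028 0.0405 0 0 0 0.154 0;-0.028 0.0405 0 0 0 0.154 0;-0.028 0.0405 0 0 0 0.154 0;-0.028 0.0405 0 0 0 0.154 0;-0.028 0.0405 0 0 0 0.154 0;-0.028 0.0405 0 0 0 0.152 0;0 0 0 0 0 0 0;0 0 0 0 0 0 0"}}

```text
time_s: 6.42
eef_pos: [528.0, -59.4, 137.7]
ee_rot: [-0.0, 0.766, 0.643, -0.0]
force: [0.3, 0.1, -0.2]
grip_width: -0.002
grip_force: 0.0
```

```bash
python3 - <<'E'
from h import *
s=sense();print(s['eef_pos'],s['force'],s['joints']);p=capture('wrist');q=capture('scene')
a=p['pixels'][100:384,80:432];b=cv2.resize(q['pixels'][140:260,150:330],None,fx=2.367,fy=2.367,interpolation=cv2.INTER_CUBIC)
cv2.imwrite('pics/w3.png',np.hstack([a,b[:284]]))
print(proj(p,np.array(s['eef_pos'])-[0,0,17],s)-[80,100])
E
```

```text
[528.01192673 -59.35833859 137.74070537] [ 0.28614818  0.08600799 -0.17197206] [-3.32578550e-01  4.39828344e-01  1.62368483e+00 -9.36105034e-05
  1.07887015e+00 -1.57323325e-01]
[173.87530467 152.00712875]
```

View pics/w3.png

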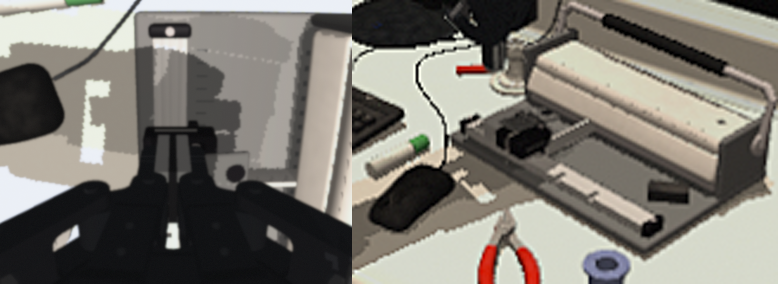

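```bash
python3 - <<'E'
from h import *
s=sense();p=capture('wrist');m=np.array([504.9,-179.5]);u=np.array([.178,.984]);x=np.array([.984,-.178])
for n,a,z in(('face',(175,128),55),('tipedge',(173,131),121),('railL',(153,100),30),('railR',(187,100),30),('cap',(170,31),36),('tcp',None,0)):
    X=np.array(s['eef_pos']) if a is None else at_z(p,[a[0]+80,a[1]+100],z,s)
    print(n,X,(X[:2]-m)@x,(X[:2]-m)@u)
E
```

```text
face [526.7671388  -73.91044554  55.        ] 2.7223238814247437 107.79247229408651
tipedge [529.71519651 -48.88364998 121.        ] 1.1684430639305836 132.94359340285357
railL [513.01956493 -59.17583315  30.        ] -13.428049806053025 119.84426274083526
railR [537.75856038 -63.54984304  30.        ] 11.693695477510635 119.94377819199798
cap [534.41479392 -11.17488703  36.        ] -0.9193128963021988 170.88554448437708
tcp [528.23143044 -59.64998839 137.74470033] 1.6248254864453997 122.08540603790269
```

Request:
{"method": "drive_tool", "body": {"commands": "-0.01 0 -0.2 0 0 0 0;0 0 -0.2 0 0 0 0;0 0 -0.15 0 0 0 0;0 0 -0.1 0 0 0 0;0 0 -0.08 0 0 0 0;0 0 -0.05 0 0 0 0;0 0 0 0 0 0 0;0 0 0 0 0 0 0"}}

```text
time_s: 7.23
eef_pos: [527.5, -59.6, 60.2]
ee_rot: [0.0, 0.765, 0.644, 0.0]
force: [0.3, -0.1, 0.6]
grip_width: 0.0
grip_force: 0.0
```

Request:
{"method": "drive_tool", "body": {"commands": "-0.007 -0.039 -0.02 0 0 0 0;-0.005 -0.03 0 0 0 0 0;-0.0027 -0.0148 0 0 0 0 0;-0.0027 -0.0148 0 0 0 0 0;0 0 0 0 0 0 0"}}

```text
time_s: 7.65
eef_pos: [525.6, -69.6, 58.1]
ee_rot: [0.0, 0.765, 0.644, 0.0]
force: [0.2, 0.2, -0.2]
grip_width: 0.001
grip_force: 0.2
```

Request:
{"method": "drive_tool", "body": {"commands": "-0.0027 -0.0148 0 0 0 0 0;-0.0027 -0.0148 0 0 0 0 0;0 0 0 0 0 0 0"}}

```text
time_s: 7.9
eef_pos: [524.9, -72.6, 57.9]
ee_rot: [0.0, 0.765, 0.644, -0.0]
force: [0.2, -0.1, -0.2]
grip_width: -0.002
grip_force: 0.0
```

Request:
{"method": "drive_tool", "body": {"commands": "-0.0027 -0.0148 0 0 0 0 0;0 0 0 0 0 0 0"}}

```text
time_s: 8.07
eef_pos: [524.5, -74.2, 57.7]
ee_rot: [-0.0, 0.765, 0.644, -0.0]
force: [0.1, 0.3, 0.7]
grip_width: -0.002
grip_force: 0.0
```

Request:
{"method": "drive_tool", "body": {"commands": "-0.0027 -0.0148 0 0 0 0 0;0 0 0 0 0 0 0"}}

```text
time_s: 8.23
eef_pos: [524.3, -75.5, 57.7]
ee_rot: [-0.0, 0.765, 0.644, -0.0]
force: [-0.5, -0.2, 0.3]
grip_width: 0.004
grip_force: 0.0
```

Request:
{"method": "drive_tool", "body": {"commands": "-0.0027 -0.0148 0 0 0 0 0;0 0 0 0 0 0 0"}}

```text
time_s: 8.4
eef_pos: [524.1, -76.5, 57.7]
ee_rot: [-0.0, 0.765, 0.644, 0.0]
force: [0.7, 3.2, -0.6]
grip_width: -0.0
grip_force: 1.8
```

Request:
{"method": "drive_tool", "body": {"commands": "-0.0027 -0.0148 0 0 0 0 0;0 0 0 0 0 0 0"}}

```text
time_s: 8.57
eef_pos: [523.9, -77.6, 57.7]
ee_rot: [-0.0, 0.765, 0.644, 0.0]
force: [0.7, 4.8, -0.6]
grip_width: -0.002
grip_force: 2.4
```

Request:
{"method": "drive_tool", "body": {"commands": "-0.0018 -0.0098 0 0 0 0 0;0 0 0 0 0 0 0"}}

```text
time_s: 8.73
eef_pos: [523.7, -78.9, 57.8]
ee_rot: [-0.0, 0.765, 0.644, 0.0]
force: [1.0, 3.5, 0.3]
grip_width: -0.001
grip_force: 1.5
```

Request:
{"method": "drive_tool", "body": {"commands": "-0.0018 -0.0098 0 0 0 0 0;0 0 0 0 0 0 0"}}

```text
time_s: 8.9
eef_pos: [523.5, -80.1, 57.7]
ee_rot: [-0.0, 0.765, 0.644, 0.0]
force: [0.5, 2.7, -0.5]
grip_width: 0.002
grip_force: 1.4
```

Request:
{"method": "drive_tool", "body": {"commands": "-0.0018 -0.0098 0 0 0 0 0;0 0 0 0 0 0 0"}}

```text
time_s: 9.07
eef_pos: [523.3, -81.2, 57.7]
ee_rot: [-0.0, 0.765, 0.644, -0.0]
force: [0.8, 3.1, -0.7]
grip_width: -0.001
grip_force: 1.3
```

Request:
{"method": "drive_tool", "body": {"commands": "-0.0018 -0.0098 0 0 0 0 0;0 0 0 0 0 0 0"}}

```text
time_s: 9.23
eef_pos: [523.1, -82.3, 57.7]
ee_rot: [-0.0, 0.765, 0.644, -0.0]
force: [0.8, 2.1, -0.8]
grip_width: -0.001
grip_force: 1.1
```

Request:
{"method": "drive_tool", "body": {"commands": "-0.0018 -0.0098 0 0 0 0 0;0 0 0 0 0 0 0"}}

```text
time_s: 9.4
eef_pos: [522.9, -83.3, 57.8]
ee_rot: [0.0, 0.765, 0.644, -0.0]
force: [0.8, 1.6, -0.3]
grip_width: -0.001
grip_force: 1.2
```

Request:
{"method": "drive_tool", "body": {"commands": "-0.0018 -0.0098 0 0 0 0 0;0 0 0 0 0 0 0"}}

```text
time_s: 9.57
eef_pos: [522.7, -84.2, 57.8]
ee_rot: [0.0, 0.765, 0.644, -0.0]
force: [0.1, 2.0, -1.5]
grip_width: -0.001
grip_force: 1.2
```

Request:
{"method": "drive_tool", "body": {"commands": "-0.0018 -0.0098 0 0 0 0 0;0 0 0 0 0 0 0"}}

```text
time_s: 9.73
eef_pos: [522.6, -85.2, 57.8]
ee_rot: [0.0, 0.765, 0.644, -0.0]
force: [0.0, 2.4, -0.8]
grip_width: 0.002
grip_force: 1.3
```

Request:
{"method": "drive_tool", "body": {"commands": "-0.0018 -0.0098 0 0 0 0 0;0 0 0 0 0 0 0"}}

```text
time_s: 9.9
eef_pos: [522.4, -86.2, 57.7]
ee_rot: [0.0, 0.765, 0.644, -0.0]
force: [0.5, 1.5, -0.8]
grip_width: -0.002
grip_force: 1.0
```

Request:
{"method": "drive_tool", "body": {"commands": "-0.0018 -0.0098 0 0 0 0 0;0 0 0 0 0 0 0"}}

```text
time_s: 10.07
eef_pos: [522.2, -87.2, 57.8]
ee_rot: [0.0, 0.765, 0.644, -0.0]
force: [0.4, 2.0, -1.5]
grip_width: 0.005
grip_force: 1.1
```

Request:
{"method": "drive_tool", "body": {"commands": "-0.0018 -0.0098 0 0 0 0 0;0 0 0 0 0 0 0"}}

```text
time_s: 10.23
eef_pos: [522.1, -88.2, 57.8]
ee_rot: [0.0, 0.765, 0.644, -0.0]
force: [0.5, 1.2, -1.7]
grip_width: -0.006
grip_force: 1.1
```

Request:
{"method": "drive_tool", "body": {"commands": "-0.0018 -0.0098 0 0 0 0 0;0 0 0 0 0 0 0"}}

```text
time_s: 10.4
eef_pos: [521.9, -89.1, 57.8]
ee_rot: [0.0, 0.765, 0.644, -0.0]
force: [0.7, 2.2, -1.9]
grip_width: 0.001
grip_force: 1.2
```

Request:
{"method": "drive_tool", "body": {"commands": "-0.0018 -0.0098 0 0 0 0 0;0 0 0 0 0 0 0"}}

```text
time_s: 10.57
eef_pos: [521.7, -90.1, 57.8]
ee_rot: [0.0, 0.765, 0.644, -0.0]
force: [0.9, 1.7, -1.5]
grip_width: -0.001
grip_force: 1.3
```

```bash
python3 - <<'E'
from h import *
p=capture('top')
a=p['pixels'][160:240,160:330]
cv2.imwrite('pics/t2.png',cv2.resize(a,None,fx=4.6,fy=4.6,interpolation=cv2.INTER_CUBIC))
E
```

```text
(no output)
```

View pics/t2.png

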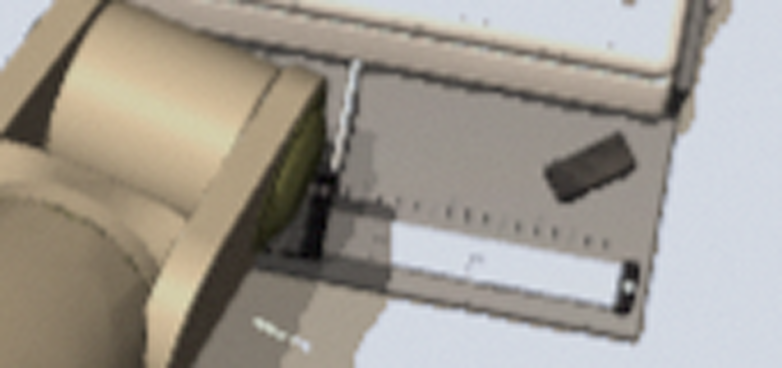

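```bash
python3 - <<'E'
from h import *
p=capture('top');s=sense();m=np.array([504.9,-179.5]);u=np.array([.178,.984]);x=np.array([.984,-.178])
for n,a,z in(('rface',(326,225),55),('n-55',(474,263),30),('cap',(628,287),36),('fence',(347,120),50)):
    X=at_z(p,[160+(a[0]-1.8)/4.6,160+(a[1]-1.8)/4.6],z); print(n,X,(X[:2]-m)@x,(X[:2]-m)@u)
X=np.array(s['eef_pos'][:2])-m;print(X@x,X@u)
E
```

```text
rface [ 510.04636081 -150.26508483   55.        ] -0.1397958616983025 29.683208750736835
n-55 [ 493.32856801 -232.19775989   30.        ] -2.00608781336151 -53.914310627430524
cap [ 480.33068793 -317.80590353   36.        ] 0.4422477540910688 -140.46634662528146
fence [ 570.01876061 -160.34159719   50.        ] 60.666664735471954 30.443007753437627
0.6427807776654529 90.86423268351874
```

Request:
{"method": "drive_tool", "body": {"commands": "-0.0036 -0.0197 0 0 0 0 0;-0.0036 -0.0197 0 0 0 0 0;-0.0036 -0.0197 0 0 0 0 0;-0.0036 -0.0197 0 0 0 0 0;-0.0036 -0.0197 0 0 0 0 0;-0.0036 -0.0197 0 0 0 0 0;-0.0036 -0.0197 0 0 0 0 0;-0.0036 -0.0197 0 0 0 0 0;-0.0036 -0.0197 0 0 0 0 0;-0.0036 -0.0197 0 0 0 0 0;-0.0036 -0.0197 0 0 0 0 0;-0.0036 -0.0197 0 0 0 0 0;-0.0036 -0.0197 0 0 0 0 0;-0.0036 -0.0197 0 0 0 0 0;-0.0036 -0.0197 0 0 0 0 0;-0.0036 -0.0197 0 0 0 0 0;-0.0036 -0.0197 0 0 0 0 0;-0.0036 -0.0197 0 0 0 0 0;0 0 0 0 0 0 0"}}

```text
time_s: 12.25
eef_pos: [515.3, -125.9, 57.9]
ee_rot: [0.0, 0.765, 0.644, -0.0]
force: [-0.6, -0.4, 1.1]
grip_width: -0.003
grip_force: 0.0
```

```bash
python3 - <<'E'
from h import *
p=capture('top');s=sense();m=np.array([504.9,-179.5]);u=np.array([.178,.984]);x=np.array([.984,-.178])
X=np.array(s['eef_pos'][:2])-m;print(X@x,X@u)
a=cv2.resize(p['pixels'][160:240,200:300],None,fx=4,fy=4,interpolation=cv2.INTER_CUBIC)
q=capture('scene');b=cv2.resize(q['pixels'][160:260,190:300],None,fx=3.2,fy=3.2,interpolation=cv2.INTER_CUBIC)
cv2.imwrite('pics/t3.png',np.hstack([a,b]))
E
```

```text
0.6248354325634281 54.534975070394516
```

View pics/t3.png

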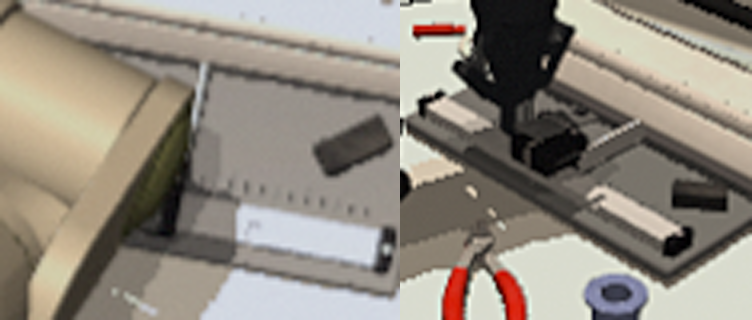

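```bash
python3 - <<'E'
from h import *
p=capture('top');s=sense();m=np.array([504.9,-179.5]);u=np.array([.178,.984]);x=np.array([.984,-.178])
for n,a,z in(('rface',(183,205),55),('n-55',(251,227),30),('cap',(386,250),36),('fence',(203,80),50)):
    X=at_z(p,[200+(a[0]-1.5)/4,160+(a[1]-1.5)/4],z); print(n,X,(X[:2]-m)@x,(X[:2]-m)@u)
# intensity profile along rail at z=55, x=-8 (right face edge)
g=cv2.cvtColor(p['pixels'],cv2.COLOR_BGR2GRAY).astype(np.float32)
for xo in(-10,-4,60):
    r=[]
    for y in range(30,-40,-2):
        X=m+xo*x+y*u; c=proj(p,[*X,55 if xo<50 else 50]); r.append(int(cv2.getRectSubPix(g,(1,1),tuple(map(float,c)))[0,0]))
    print(xo,r)
E
```

```text
rface [ 504.54610655 -188.09864822   55.        ] 1.1823282329063622 -8.524062886146632
n-55 [ 494.3754549 -231.4722081   30.       ] -1.1050993322228646 -53.01402179994961
cap [ 480.00946393 -317.79185905   36.        ] 0.12366342129095886 -140.50970472133312
fence [ 586.4135307  -199.38825267   50.        ] 83.74942318094291 -5.060632163790243
-10 [54, 52, 51, 44, 46, 46, 41, 37, 37, 37, 41, 48, 56, 40, 25, 16, 16, 11, 41, 81, 100, 103, 105, 111, 124, 136, 138, 139, 139, 139, 139, 141, 140, 139, 139]
-4 [74, 55, 52, 51, 48, 49, 52, 52, 48, 45, 38, 35, 35, 33, 22, 18, 15, 17, 34, 80, 101, 106, 106, 104, 117, 130, 138, 138, 139, 138, 137, 138, 138, 139, 139]
60 [131, 155, 157, 158, 158, 159, 158, 157, 157, 157, 150, 121, 84, 54, 38, 40, 103, 178, 138, 114, 125, 144, 147, 147, 148, 148, 147, 147, 147, 148, 148, 147, 147, 148, 148]
```

Request:
{"method": "drive_tool", "body": {"commands": "-0.0027 -0.0148 0 0 0 0 0;-0.0027 -0.0148 0 0 0 0 0;-0.0027 -0.0148 0 0 0 0 0;-0.0027 -0.0148 0 0 0 0 0;-0.0027 -0.0148 0 0 0 0 0;-0.0027 -0.0148 0 0 0 0 0;0 0 0 0 0 0 0"}}

```text
time_s: 12.98
eef_pos: [513.6, -134.4, 57.9]
ee_rot: [0.0, 0.765, 0.644, 0.0]
force: [0.7, 0.6, -0.1]
grip_width: -0.004
grip_force: 0.5
```

Request:
{"method": "drive_tool", "body": {"commands": "-0.0018 -0.0098 0 0 0 0 0;0 0 0 0 0 0 0"}}

```text
time_s: 13.15
eef_pos: [513.5, -135.3, 57.9]
ee_rot: [0.0, 0.765, 0.644, 0.0]
force: [0.8, 2.9, 1.4]
grip_width: -0.001
grip_force: 1.4
```

Request:
{"method": "drive_tool", "body": {"commands": "-0.0018 -0.0098 0 0 0 0 0;0 0 0 0 0 0 0"}}

```text
time_s: 13.32
eef_pos: [513.3, -136.3, 57.9]
ee_rot: [0.0, 0.765, 0.644, 0.0]
force: [0.7, 3.1, 1.9]
grip_width: -0.004
grip_force: 1.3
```

Request:
{"method": "drive_tool", "body": {"commands": "-0.0018 -0.0098 0 0 0 0 0;0 0 0 0 0 0 0"}}

```text
time_s: 13.48
eef_pos: [513.1, -137.4, 57.9]
ee_rot: [0.0, 0.765, 0.644, -0.0]
force: [0.6, 2.9, 1.3]
grip_width: -0.002
grip_force: 1.2
```

Request:
{"method": "drive_tool", "body": {"commands": "-0.0018 -0.0098 0 0 0 0 0;0 0 0 0 0 0 0"}}

```text
time_s: 13.65
eef_pos: [512.9, -138.4, 57.9]
ee_rot: [0.0, 0.765, 0.644, 0.0]
force: [0.1, 2.4, 2.5]
grip_width: -0.003
grip_force: 1.3
```

Request:
{"method": "drive_tool", "body": {"commands": "-0.0018 -0.0098 0 0 0 0 0;0 0 0 0 0 0 0"}}

```text
time_s: 13.82
eef_pos: [512.7, -139.5, 57.8]
ee_rot: [0.0, 0.765, 0.644, -0.0]
force: [1.5, 0.6, 1.3]
grip_width: -0.005
grip_force: 0.9
```

Request:
{"method": "drive_tool", "body": {"commands": "-0.0009 -0.005 0 0 0 0 0;0 0 0 0 0 0 0"}}

```text
time_s: 13.98
eef_pos: [512.7, -139.8, 57.8]
ee_rot: [0.0, 0.765, 0.644, 0.0]
force: [1.5, 3.1, 0.8]
grip_width: 0.004
grip_force: 1.6
```

Request:
{"method": "drive_tool", "body": {"commands": "-0.0012 -0.007 0 0 0 0 0;0 0 0 0 0 0 0"}}

```text
time_s: 14.15
eef_pos: [512.5, -140.7, 57.8]
ee_rot: [0.0, 0.765, 0.644, -0.0]
force: [0.4, 0.6, 1.9]
grip_width: 0.001
grip_force: 0.5
```

Request:
{"method": "drive_tool", "body": {"commands": "-0.0012 -0.007 0 0 0 0 0;0 0 0 0 0 0 0"}}

```text
time_s: 14.32
eef_pos: [512.3, -141.4, 57.7]
ee_rot: [0.0, 0.765, 0.644, -0.0]
force: [1.3, -0.1, -0.4]
grip_width: 0.001
grip_force: 0.2
```

Request:
{"method": "drive_tool", "body": {"commands": "-0.0012 -0.007 0 0 0 0 0;0 0 0 0 0 0 0"}}

```text
time_s: 14.48
eef_pos: [512.1, -142.2, 57.7]
ee_rot: [0.0, 0.765, 0.644, -0.0]
force: [1.2, 0.4, 0.6]
grip_width: 0.0
grip_force: 0.0
```

Request:
{"method": "drive_tool", "body": {"commands": "-0.0012 -0.007 0 0 0 0 0;0 0 0 0 0 0 0"}}

```text
time_s: 14.65
eef_pos: [512.0, -142.7, 57.7]
ee_rot: [-0.0, 0.765, 0.644, -0.0]
force: [-0.0, 0.0, 0.5]
grip_width: 0.001
grip_force: 0.0
```

Request:
{"method": "drive_tool", "body": {"commands": "-0.0009 -0.005 0 0 0 0 0;0 0 0 0 0 0 0"}}

```text
time_s: 14.82
eef_pos: [512.0, -143.1, 57.7]
ee_rot: [-0.0, 0.765, 0.644, -0.0]
force: [0.2, -0.2, 0.1]
grip_width: 0.002
grip_force: 0.1
```

Request:
{"method": "drive_tool", "body": {"commands": "0.007 0.04 0 0 0 0 0;0.014 0.08 0 0 0 0 0;0 0 0.2 0 0 0 0;0 0 0.3 0 0 0 0;0 0 0.35 0 0 0 0;0 0 0.35 0 0 0 0;-0.083 -0.185 0 0 0 0 0;-0.083 -0.185 0 0 0 0 0;-0.083 -0.185 0 0 0 0 0;-0.083 -0.185 0 0 0 0 0;-0.083 -0.185 0 0 0 0 0;0 0 0 0 0 0 0;0 0 0 0 0 0 0;0 0 0 0 0 0 0"}}

```text
time_s: 15.98
eef_pos: [472.9, -222.7, 177.8]
ee_rot: [-0.0, 0.765, 0.644, 0.0]
force: [0.4, -0.2, 0.2]
grip_width: -0.0
grip_force: 0.0
```

```bash
python3 - <<'E'
from h import *
s=sense();p=capture('wrist');print(s['eef_pos'],s['force'])
cv2.imwrite('pics/w4.png',cv2.resize(p['pixels'],None,fx=1.5,fy=1.5))
E
```

```text
[ 472.9208116  -222.67709945  177.76748872] [ 0.41993378 -0.21224467  0.21193829]
```

View pics/w4.png

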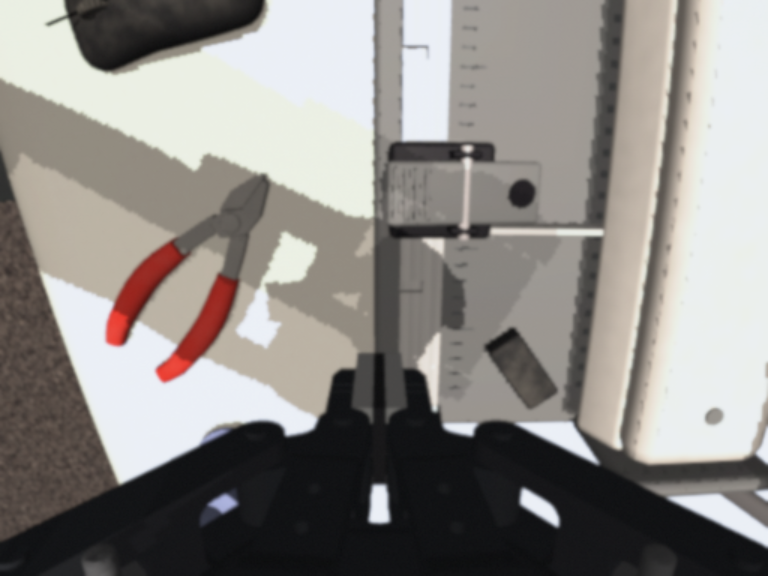

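```bash
python3 - <<'E'
from h import *
np.set_printoptions(precision=1,suppress=True)
s=sense();p=capture('wrist')
d=rep(p,s,[('n70',415,47,30),('n-55',412,291,30),('cl',410,143,55),('cr',410,236,55),('dot',521,193,62),('rearedge',541,193,61),('frontedge',388,194,72),('pivot',467,192,67),('rockL',430,162,69),('rockR',430,227,69),('tip',378,353,161)],1.5)
m=np.array([504.9,-179.5]);u=np.array([.178,.984]);x=np.array([.984,-.178])
for n,X in d.items(): print(n,X,'x',(X[:2]-m)@x,'y',(X[:2]-m)@u)
E
```

```text
n70 [ 511.3 -106.    30. ] x -6.815199642817005 y 73.41251493584537
n-55 [ 489.6 -234.5   30. ] x -5.279708310040578 y -56.85166496928026
cl [ 499.6 -153.3   55. ] x -9.896602385093388 y 24.85165565557524
cr [ 492.5 -198.3   55. ] x -8.841268533903314 y -20.712820302732723
dot [ 548.7 -185.2   62. ] x 44.085919924771936 y 2.1841306682494355
rearedge [ 558.7 -186.9   61. ] x 54.27570116647982 y 2.29260396263031
frontedge [ 485.  -174.2   72. ] x -20.56288703100593 y 1.705391806771254
pivot [ 521.9 -179.9   67. ] x 16.828531265273984 y 2.6363147507870335
rockL [ 506.5 -163.2   69. ] x -1.3318597339450209 y 16.283998282703536
rockR [ 502.1 -193.1   69. ] x -0.3344374363648837 y -13.897832994258902
tip [ 473.6 -213.8  161. ] x -24.720644999630093 y -39.29955702137287
```

Request:
{"method": "drive_tool", "body": {"commands": "0.027 0.122 0 0 0 0 0;0.027 0.122 0 0 0 0 0;0.027 0.122 0 0 0 0 0;0.028 0.122 0 0 0 0 0;0 0 -0.2 0 0 0 0;0 0 -0.25 0 0 0 0;0 0 -0.2 0 0 0 0;0 0 -0.12 0 0 0 0;0 0 -0.05 0 0 0 0;0 0 0 0 0 0 0;0 0 0 0 0 0 0"}}

```text
time_s: 17.0
eef_pos: [484.0, -174.3, 96.4]
ee_rot: [0.0, 0.765, 0.644, 0.0]
force: [0.8, -0.6, 0.7]
grip_width: -0.001
grip_force: 0.0
```

Request:
{"method": "drive_tool", "body": {"commands": "0 0 -0.03 0 0 0 0;0 0 -0.02 0 0 0 0;0 0 -0.015 0 0 0 0;0 0 -0.015 0 0 0 0;0 0 -0.015 0 0 0 0;0 0 -0.015 0 0 0 0;0 0 0 0 0 0 0"}}

```text
time_s: 17.58
eef_pos: [483.4, -174.7, 84.6]
ee_rot: [-0.0, 0.765, 0.644, -0.0]
force: [-2.4, 0.5, 2.1]
grip_width: 0.0
grip_force: 0.9
```

Request:
{"method": "drive_tool", "body": {"commands": "0 0 -0.012 0 0 0 0;0 0 -0.012 0 0 0 0;0 0 0 0 0 0 0"}}

```text
time_s: 17.83
eef_pos: [483.5, -174.7, 82.2]
ee_rot: [-0.0, 0.765, 0.644, -0.0]
force: [-1.3, 1.0, 2.8]
grip_width: -0.001
grip_force: 1.2
```

Request:
{"method": "drive_tool", "body": {"commands": "0 0 -0.01 0 0 0 0;0 0 -0.01 0 0 0 0;0 0 0 0 0 0 0"}}

```text
time_s: 18.08
eef_pos: [483.6, -174.7, 80.4]
ee_rot: [0.0, 0.765, 0.644, -0.0]
force: [-2.9, -0.1, 5.1]
grip_width: 0.006
grip_force: 2.6
```

Request:
{"method": "drive_tool", "body": {"commands": "0 0 -0.008 0 0 0 0;0 0 -0.005 0 0 0 0;0 0 0 0 0 0 0"}}

```text
time_s: 18.33
eef_pos: [483.6, -174.8, 79.4]
ee_rot: [0.0, 0.765, 0.644, 0.0]
force: [-4.7, 0.9, 7.4]
grip_width: -0.002
grip_force: 3.8
```

Request:
{"method": "drive_tool", "body": {"commands": "0 0 -0.005 0 0 0 0;0 0 0 0 0 0 0"}}

```text
time_s: 18.5
eef_pos: [483.6, -174.8, 79.0]
ee_rot: [0.0, 0.765, 0.644, 0.0]
force: [-4.1, 1.9, 8.3]
grip_width: 0.003
grip_force: 4.4
```

Request:
{"method": "drive_tool", "body": {"commands": "0 0 -0.006 0 0 0 0;0 0 0 0 0 0 0"}}

```text
time_s: 18.67
eef_pos: [483.7, -174.8, 78.4]
ee_rot: [0.0, 0.765, 0.644, 0.0]
force: [-3.6, 1.5, 8.2]
grip_width: 0.002
grip_force: 4.8
```

Request:
{"method": "drive_tool", "body": {"commands": "0 0 -0.006 0 0 0 0;0 0 0 0 0 0 0"}}

```text
time_s: 18.83
eef_pos: [483.7, -174.8, 78.2]
ee_rot: [0.0, 0.765, 0.644, 0.0]
force: [-4.9, 1.4, 12.3]
grip_width: -0.004
grip_force: 6.7
```

Request:
{"method": "drive_tool", "body": {"commands": "0 0 -0.005 0 0 0 0;0 0 0 0 0 0 0"}}

```text
time_s: 19.0
eef_pos: [483.8, -174.9, 78.1]
ee_rot: [0.0, 0.765, 0.644, 0.0]
force: [-7.3, 2.2, 16.6]
grip_width: -0.001
grip_force: 8.6
```

Request:
{"method": "drive_tool", "body": {"commands": "0 0 0.05 0 0 0 0;0 0 0.2 0 0 0 0;0 0 0.3 0 0 0 0;0 0 0.35 0 0 0 0;0 0 0.2 0 0 0 0;-0.027 -0.122 0 0 0 0 0;-0.027 -0.122 0 0 0 0 0;-0.027 -0.122 0 0 0 0 0;-0.028 -0.122 0 0 0 0 0;0 0 0 0 0 0 0;0 0 0 0 0 0 0;0 0 0 0 0 0 0"}}

```text
time_s: 20.0
eef_pos: [472.5, -223.4, 186.3]
ee_rot: [-0.001, 0.765, 0.644, -0.0]
force: [-0.2, -0.1, 0.4]
grip_width: -0.004
grip_force: 0.0
```

```bash
python3 - <<'E'
from h import *
s=sense();p=capture('wrist');print(s['eef_pos'],s['force'])
cv2.imwrite('pics/w5.png',cv2.resize(p['pixels'],None,fx=1.5,fy=1.5))
E
```

```text
[ 472.50115844 -223.36606772  186.30559198] [-0.21205315 -0.07410247  0.44133683]
```

View pics/w5.png

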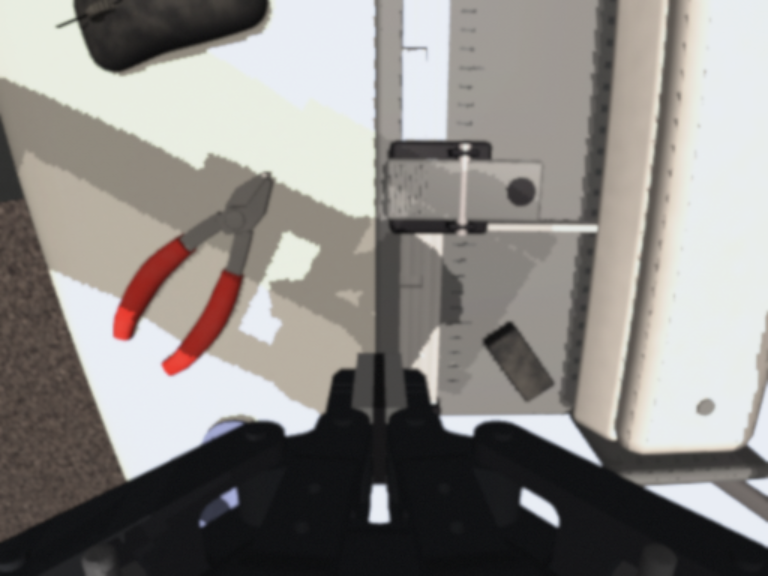

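```bash
python3 - <<'E'
from h import *
np.set_printoptions(precision=1,suppress=True)
s=sense();p=capture('wrist')
m=np.array([504.9,-179.5]);u=np.array([.178,.984]);x=np.array([.984,-.178])
d=rep(p,s,[('n70',415,48,30),('n-55',412,286,30),('cl',410,142,55),('cr',410,231,55),('rearL71',540,160,71),('rearR71',540,221,71),('rearL61',540,160,61),('rearR61',540,221,61),('frL',389,158,62),('frR',389,220,62)],1.5)
for n,X in d.items(): print(n,'x',round((X[:2]-m)@x,1),'y',round((X[:2]-m)@u,1))
E
```

```text
n70 x -6.5 y 73.9
n-55 x -5.1 y -56.9
cl x -9.7 y 24.8
cr x -8.7 y -20.2
rearL71 x 51.7 y 17.3
rearR71 x 54.2 y -11.9
rearL61 x 54.9 y 17.1
rearR61 x 57.5 y -13.3
frL x -20.2 y 17.0
frR x -19.9 y -13.6
```

```bash
python3 -c "
from rig import finish_job
print(finish_job())"
```

```text
the job is handed in; nothing more can be done
None
```

I released the stop, pushed it along the rail until it dropped into the middle notch, clamped it there again, and handed the job in at about 20 s; the last picture and forces fit this, with the stop within about 1.5 mm of the notch's centre, and I saw nothing else on the desk or punch move.

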